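# Scrub the cup and hold the brush up level

## Robot

A 6-joint arm with a two-finger parallel gripper is mounted at the origin on a cart in front of the work surface, level with it; the furniture and walls round the work are solid. World frame = base frame: x ahead of the robot, y to its left, z up, the work surface at z = 0. Lengths are in m, angles in rad, forces in N, time in s.
With the tool pointing down it reaches from about 0.35 to 0.95 m from the base axis. Payload 17.4 kg.
Tool frame: the origin (TCP) lies on the mounting face of the last link; the fingertips stand 186 mm ahead of it and the grasp point (between the pads) lies 167 mm ahead of it (r.pinch_z is the distance from the TCP to the grasp point, in m); x points along the fingers, y is the direction in which the jaws open and shut, and the axes are right-handed (so a half turn about x gives the same grasp; the last joint's range is limited). The gripper opens to 93 mm and grips with 3 to 60 N. Pads are 15 mm wide; open, the fingers measure 128 mm over their backs; the gripper's body (75 mm by 188 mm) begins 65 mm behind the grasp point.
Start: joints at [1.141, 0.116, 1.442, -0, 1.584, -0.038], TCP at [0.258, 0.624, 0.405] pointing down, gripper open.
Joint ranges: [-2.83, 2.83], [-0.83, 2.19], [0.07, 2.5], [-1.14, 4.28], [0.01, 3], [-2.97, 2.97]. Speed limits (rad/s): [1.89, 1.89, 2.22, 3.14, 3.14, 3.14].

## Interface

Orientations are given as a 3x3 rotation matrix whose columns are the frame's x, y, z axes.
In Python, from station import status, vision, workorder, r gives the robot as it stands. The module is installed in compiled form; this text tells all that it offers.
- The arm moves only by the shell command python3 -m handwheel 'ROWS' [FORCE]. ROWS is text: rows parted by semicolons, each of 7 numbers parted by spaces: the shift along the tool's x, y, z in mm, then the turn, a rotation vector about the tool's x, y, z in rad, then the closure, from -1 (fully open) to 1 (shut). A call has 1 to 20 rows; each row is the pose to reach, as a shift and turn from the pose measured when the call began, along the tool's axes at that moment; what a row does not reach only later rows make up. A row lasts 1/10 s, in which the tool goes at most 50 mm and 8.59 degrees, less where a joint would pass 70% of its speed; a pose out of reach is approached as far as the arm can. A call with a gripper value outside its range is refused whole. The fingers move at their own pace and stop on an object; FORCE is the grip in N (left out, the last holds). Time passes only in rows, so rows that repeat a pose let the fingers close. It gives the time, the measured TCP pose, the force and the opening at its end, in the units of the state.
- status.get_obs(): the state, without advancing time (a new reading comes with each control period).
- vision.snapshot(name): name is "scene" or "top"; returns a dict with "frame" (400x640x3 uint8, red, green, blue), "K" (3x3 intrinsics, pixels), "R" (3x3) and "t" (3): a world point X has camera coordinates R X + t. Camera axes: x right, y down, z forward; pixel columns grow to the right and rows downward; lengths in m; the calibration is good to about 2 mm. A picture is of the moment at which its call begins. There is no depth.
- workorder.finish_job(): hands the job in, once; it reports no verdict.
The state is a dict: "time_s": time; "joint_positions": joint angles; "dq": joint speeds; "joint_efforts": joint torques, N m; "ee_pos": TCP position; "eef_rot": TCP orientation; "ft_force": force on the tool from outside, world axes, zero at the start; "wrist_torque": the same for the moment, N m; "opening": opening from 0.0 (shut) to 1.0 (fully open).
Only numpy, scipy, OpenCV 4.12 (cv2) and the standard library are available. Lean on these libraries where they do the work, as an engineer would, in place of code of your own. Each camera call takes 0.05 s, during which the arm holds its last target.

## Task

The brass wire brush stands leaning in the steel cup. Take it by its handle and scrub the cup with two strokes: each time lift the brush until its lower end is a little over half-way up inside the cup, then lower it again to the bottom. Then draw the brush right out, turn it level, and finish while still gripping it: hold it still and level, about 20 to 25 cm above the table top, with the cup left standing in its place and the other things not disturbed.

Things in the scene. Friction and masses are not known exactly. Their poses are not given: they have to be found in the camera images.
- cup: plain open stainless steel cup without handle, 77 mm outer diameter, 92 mm high, bore 72 mm, floor 5 mm thick, 0.6 kg, loose on the table top, somewhere right of the middle. Origin: centre of its underside; z up along its axis; the brush leans towards its +x.
- brush: brass wire brush: straight wooden stick 190 long, 14 wide (x), 11 thick (z), 60 g, 14 mm high bristles on the lower 70 mm. Stands bristle end down in the cup, leaning about 35 deg away from the robot on the rim; bare handle reaches 75 mm above the rim. Origin: mid-length, on the face opposite the bristles; y along the stick to the handle end, x level across it, z to the bristle side (down, away).
- brush_tip (a point): centre of the brush's lower end face (bristle end); at the start close above the cup floor
- brush_butt (a point): centre of the brush's handle end face, 190 mm from brush_tip; at the start about 167 mm above the table top
- cup_mouth (a point): centre of the cup's mouth, at rim height, 92 mm above its underside
- flux_pot: bystander: small white pot with black screw lid, 51 mm diameter, 46 mm high; origin at the centre of its underside
- wax_pot: bystander: small white pot with beige lid, 59 mm diameter, 40 mm high; origin at the centre of its underside
- bench_block: bystander: flat steel bench block 64 x 64 x 16 mm; origin at the centre of its underside
Things that resemble listed ones, but are neither listed nor needed, are in the scene too. There is more than one size of the cup; the job needs the larger.

How it is judged:
By the outcome, as a careful person would: the job done as asked, in the order asked, and still so for the second after the job is handed in, while the arm keeps its last pose, push and grip.
It also fails if it takes over 42 s, if anything falls off the work surface, if the arm or the gripper's body presses on something with over 40 N, if the wrist force passes 120 N, or if a joint passes its speed limit or range.

## Working session

There is one attempt and no reset: what is moved stays moved. The work goes in short steps, Python scripts to look and compute and a shell command to move; the robot and the scene stay as the last step left them, time stands still between calls to the robot, and variables do not carry over. Pictures are saved under pics/ and viewed, and the job is handed in when it is done.

```bash
mkdir -p pics; ls; python3 - <<'E'
from station import status, vision, r
import cv2
o=status.get_obs()
for k,v in o.items(): print(k,v)
print(r.pinch_z,[a for a in dir(r) if a[0]!='_'])
for n in("scene","top"):
    s=vision.snapshot(n); cv2.imwrite(f"pics/{n}0.png",s["frame"][:,:,::-1]); print(n,s["K"],s["R"],s["t"])
E
```

```text
pics
time_s 0.0
joint_positions [ 1.14118231e+00  1.16486781e-01  1.44229332e+00 -1.01638243e-05
  1.58400003e+00 -3.78072001e-02]
dq [-1.94294914e-03 -3.94924493e-04 -6.12149872e-04  9.48843165e-05
 -3.46143879e-04  8.82563925e-04]
joint_efforts [ 3.61357597e-03 -7.21278548e+01 -6.22611666e+01  7.81699014e-02
  2.39546638e-02 -1.17421200e-04]
ee_pos [0.25777071 0.62384776 0.4039871 ]
eef_rot [[-4.85365808e-04  3.81858767e-01  9.24220562e-01]
 [-1.08379424e-03  9.24219927e-01 -3.81859073e-01]
 [-9.99999295e-01 -1.18700626e-03 -3.47284193e-05]]
ft_force [0.3473257  0.58397646 0.0902472 ]
wrist_torque [-0.02763971 -0.0093019  -0.05420239]
opening 1.0014001568359328
0.1673 ['Unreachable', 'pinch_z']
scene [[361.07378943   0.         317.91181189]
 [  0.         361.07378943 198.87691485]
 [  0.           0.           1.        ]] [[-0.75676697 -0.65347843  0.01642255]
 [-0.36485979  0.40141725 -0.84008424]
 [ 0.54238463 -0.64173993 -0.54220732]] [0.33772678 0.36393279 0.49607652]
top [[370.6573291    0.         322.71708455]
 [  0.         370.6573291  200.6194566 ]
 [  0.           0.           1.        ]] [[-0.0154085  -0.99963493  0.02219439]
 [-0.99671556  0.013591   -0.07983345]
 [ 0.07950266 -0.02335161 -0.9965611 ]] [-0.15560843  0.57243287  0.93901115]
```

View pics/scene0.png

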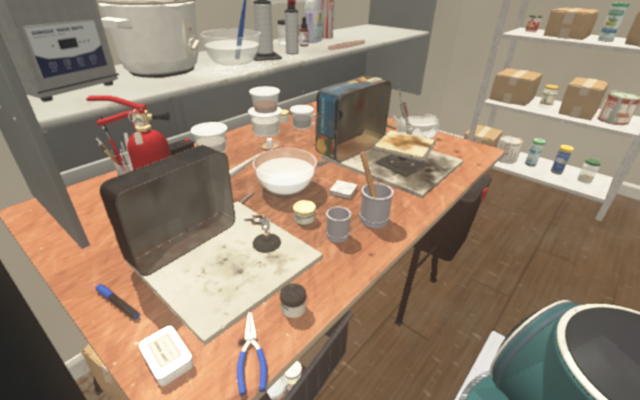

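View pics/top0.png

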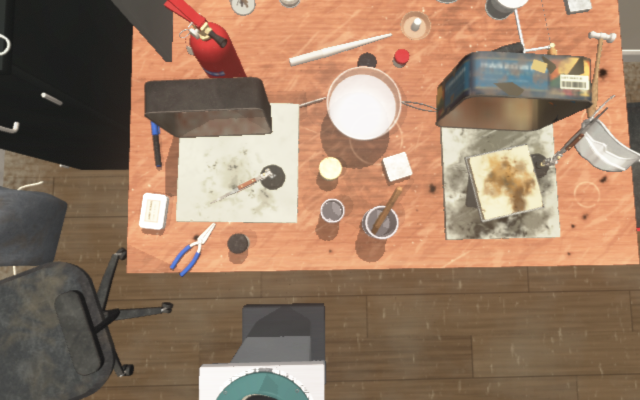

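The top view shows the brush in a cup at about (381,222), with the handle end near (398,192). The smaller empty cup is at (332,210). In the scene view they are at (376,205) and (338,225).
Candidates:
- **Cup:** (381,222) large, with the brush, or (332,210) small and empty.
- **Brush:** the stick at (390,205), or the black-ended brush or tool at (250,185) on the mat.

By the description I choose the large cup with the stick. Next is a close crop and the measurements.

```bash
cat > h.py <<'E'
import numpy as np,cv2
from station import status,vision,r
def proj(s,X):
    p=s["K"]@(s["R"]@np.asarray(X,float)+s["t"]); return p[:2]/p[2]
def ray(s,uv):
    d=s["R"].T@np.linalg.solve(s["K"],[uv[0],uv[1],1.]); c=-s["R"].T@s["t"]; return c,d/np.linalg.norm(d)
def plane(s,uv,z):
    c,d=ray(s,uv); return c+d*(z-c[2])/d[2]
def tri(s1,u1,s2,u2):
    c1,d1=ray(s1,u1);c2,d2=ray(s2,u2)
    A=np.stack([d1,-d2],1); k=np.linalg.lstsq(A,c2-c1,rcond=None)[0]
    a=c1+k[0]*d1;b=c2+k[1]*d2
    return (a+b)/2,np.linalg.norm(a-b)
E
python3 - <<'E'
from h import *
S=vision.snapshot("scene");T=vision.snapshot("top")
print(proj(T,[0,0,0]),-T["R"].T@T["t"],-S["R"].T@S["t"])
print(proj(T,[.258,.624,.4]),proj(S,[.258,.624,.4]))
a=cv2.resize(T["frame"][165:265,310:430],None,fx=5,fy=5,interpolation=cv2.INTER_CUBIC)
cv2.imwrite("pics/cropT.png",a[:,:,::-1])
a=cv2.resize(S["frame"][140:250,320:440],None,fx=5,fy=5,interpolation=cv2.INTER_CUBIC)
cv2.imwrite("pics/cropS.png",a[:,:,::-1])
E
```

```text
[261.29352668 426.57677309] [ 0.49350117 -0.14140414  0.98493491] [0.11930064 0.39296038 0.56916419]
[-202.73021712  398.61088278] [-4682.17715217  3759.7241731 ]
```

View pics/cropT.png

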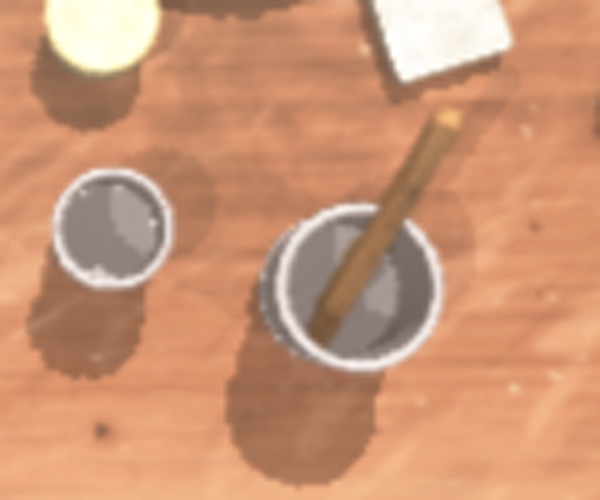

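View pics/cropS.png

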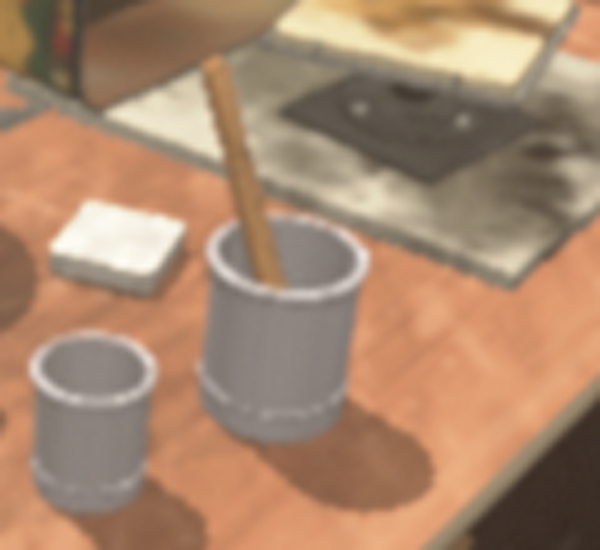

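```bash
python3 - <<'E'
from h import *
np.set_printoptions(precision=4,suppress=True)
S=vision.snapshot("scene");T=vision.snapshot("top")
f=lambda x,y,ox,oy:((x+.5)/5-.5+ox,(y+.5)/5-.5+oy)
bT=f(447,118,310,165);bS=f(215,62,320,140)
print("butt",tri(T,bT,S,bS))
mT=f(360,287,310,165);mS=f(287,258,320,140)
print("mouth",tri(T,mT,S,mS), plane(T,mT,.092),plane(S,mS,.092))
# rim diameter
print("rim d",np.linalg.norm(plane(T,f(277,287,310,165),.092)-plane(T,f(443,287,310,165),.092)))
print("small d",np.linalg.norm(plane(T,f(53,229,310,165),.06)-plane(T,f(173,229,310,165),.06)))
# stick: centre-line where crossing near rim (top), points at mid-handle
b=tri(T,bT,S,bS)[0]
# lower visible end in top
print("tip z.012",plane(T,f(322,328,310,165),.012),plane(T,f(322,328,310,165),.02))
for n,u,d in(("flux",(238,243),.046),("wax",(330,168),.04),("block",(397,167),.016)): print(n,plane(T,u,d))
E
```

```text
butt (array([ 0.584 , -0.3318,  0.1657]), np.float64(0.0009918211560867851))
mouth (array([ 0.5113, -0.3041,  0.0891]), np.float64(0.0006652687853301946)) [ 0.511  -0.3037  0.092 ] [ 0.5092 -0.2997  0.092 ]
rim d 0.08047313988925299
small d 0.06005239861283369
tip z.012 [ 0.4914 -0.2977  0.012 ] [ 0.4914 -0.2964  0.02  ]
flux [0.4648 0.0506 0.046 ]
wax [ 0.653  -0.1836  0.04  ]
block [ 0.6576 -0.3627  0.016 ]
```

```bash
python3 - <<'E'
from h import *
np.set_printoptions(precision=4,suppress=True)
S=vision.snapshot("scene");T=vision.snapshot("top")
f=lambda x,y,ox,oy:((x+.5)/5-.5+ox,(y+.5)/5-.5+oy)
def pl(s,u,v):
    c,d1=ray(s,u);_,d2=ray(s,v); n=np.cross(d1,d2); return n/np.linalg.norm(n)
T1,T2=f(447,118,310,165),f(322,328,310,165)
S1,S2=f(215,62,320,140),f(271,280,320,140)
d=np.cross(pl(T,T1,T2),pl(S,S1,S2)); d/=np.linalg.norm(d); d*=np.sign(d[2])
print("dir",d,"tilt",np.degrees(np.arccos(d[2])),"az",np.degrees(np.arctan2(d[1],d[0])))
b,_=tri(T,T1,S,S1)
tip=b-.19*d; print("tip",tip)
m=np.array([.5107,-.3025,0])
print("az butt-mouth",np.degrees(np.arctan2(*(b-m)[1::-1])))
# close-up top crop of scene corridor
o=status.get_obs(); 
for a in(-18,-20,-22):
  print(a,"tool-yaw now",np.degrees(np.arctan2(o['eef_rot'][1,2],o['eef_rot'][0,2])))
E
```

```text
dir [ 0.5239 -0.1966  0.8288] tilt 34.026615598691635 az -20.57224187354892
tip [ 0.4844 -0.2944  0.0082]
az butt-mouth -21.769067430434074
-18 tool-yaw now -22.445617515061326
-20 tool-yaw now -22.445617515061326
-22 tool-yaw now -22.445617515061326
```

```bash
python3 -m handwheel '2 -38 25 0 0 0 -1; 4 -76 49 0 0 0 -1; 6 -114 74 0 0 0 -1; 8 -152 98 0 0 0 -1; 10 -190 123 0 -0.06 0 -1; 12 -228 147 0 -0.12 0 -1; 14 -266 172 0 -0.18 0 -1; 16 -304 196 0 -0.24 0 -1; 18 -342 221 0 -0.3 0 -1; 20 -380 245 0 -0.36 0 -1; 22 -418 270 0 -0.42 0 -1; 24 -456 295 0 -0.48 0 -1; 26 -494 319 0 -0.54 0 -1; 28 -532 344 0 -0.6 0 -1; 30 -570 368 0 -0.66 0 -1; 32 -608 393 0 -0.72 0 -1; 34 -646 417 0 -0.78 0 -1; 36 -684 442 0 -0.84 0 -1; 38 -722 466 0 -0.9 0 -1; 44 -764 491 0 -0.94 0 -1' 20
cat >> h.py <<'E'
def st():
    o=status.get_obs();np.set_printoptions(precision=4,suppress=True)
    R=o['eef_rot'];p=o['ee_pos'];print("t",o['time_s'],"tcp",p,"q",o['joint_positions'],"F",o['ft_force'],"M",o['wrist_torque'],"open",o['opening']);print("R",R.tolist());print("grasp pt",p+R[:,0]*r.pinch_z)
    return p,R
def delta(G,Rt=None):
    "rows for bringing grasp point to G with orientation Rt"
    from scipy.spatial.transform import Rotation as Q
    o=status.get_obs();R=o['eef_rot'];p=o['ee_pos']
    if Rt is None: Rt=R
    pt=np.asarray(G)-Rt[:,0]*r.pinch_z
    return R.T@(pt-p)*1000,Q.from_matrix(R.T@Rt).as_rotvec()
def ori(p,a):
    p,a=np.radians([p,a]);x=np.array([np.cos(p)*np.cos(a),np.cos(p)*np.sin(a),-np.sin(p)]);y=np.array([-np.sin(a),np.cos(a),0]);return np.stack([x,y,np.cross(x,y)],1)
E
python3 - <<'E'
from h import *
st()
G=np.array([.568,-.326,.141])
print(delta(G+[0,0,.1],ori(36,-21)),delta(G,ori(36,-21)))
E
```

```text
time_s: 2.4
ee_pos: [0.4193, -0.2718, 0.3615]
eef_rot: [[0.748, 0.384, 0.542], [-0.312, 0.923, -0.224], [-0.586, -0.001, 0.81]]
ft_force: [1.9, 2.4, 0.4]
opening: 0.997
t 2.4 tcp [ 0.4193 -0.2718  0.3615] q [-0.6793 -0.469   2.0991  0.3995  0.6249 -2.0721] F [1.8947 2.4267 0.4173] M [0.2141 0.349  0.0729] open 0.9969216444950977
R [[0.7479755750943013, 0.3835990291447678, 0.5416496320515144], [-0.3115193663190428, 0.9234988255442861, -0.2238428100844574], [-0.5860786836855026, -0.0013053955399840401, 0.8102530916151773]]
grasp pt [ 0.5445 -0.324   0.2635]
(array([31.4601,  3.3617, -4.6246]), array([-0.0149,  0.0021,  0.0228])) (array([ 90.068 ,   3.4922, -85.6499]), array([-0.0149,  0.0021,  0.0228]))
```

```bash
python3 -m handwheel '10 1 -2 -0.005 0 0.008 -1; 20 2 -3 -0.01 0 0.015 -1; 31 3 -5 -0.015 0 0.023 -1; 31 3 -5 -0.015 0 0.023 -1'; python3 - <<'E'
from h import *
st()
G=np.array([.568,-.326,.141])
print(delta(G,ori(36,-21)))
for n in("scene","top"):
    s=vision.snapshot(n); cv2.imwrite(f"pics/{n}1.png",s["frame"][:,:,::-1])
E
```

```text
time_s: 2.8
ee_pos: [0.4418, -0.2765, 0.338]
eef_rot: [[0.756, 0.356, 0.549], [-0.287, 0.935, -0.21], [-0.588, 0.001, 0.809]]
ft_force: [-0.0, -0.1, 0.5]
opening: 1.001
t 2.8 tcp [ 0.4418 -0.2765  0.338 ] q [-0.6613 -0.3964  2.0876  0.4512  0.5765 -2.1344] F [-0.0058 -0.1382  0.4776] M [ 0.1769  0.4069 -0.0097] open 1.000690725270492
R [[0.7563235116600688, 0.3557048543375968, 0.5490435340761703], [-0.28743060143880333, 0.9345980969774571, -0.2095472416488545], [-0.5876720131729175, 0.0006735924469427875, 0.8090989749137654]]
grasp pt [ 0.5683 -0.3246  0.2397]
(array([ 58.1784,  -1.0751, -79.7012]), array([ 0.0011,  0.0001, -0.0027]))
```

View pics/scene1.png

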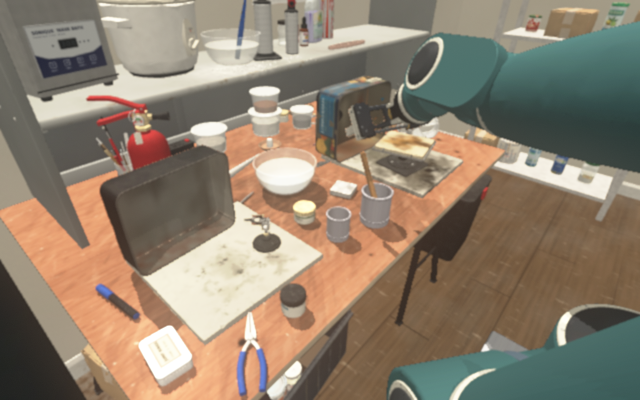

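View pics/top1.png

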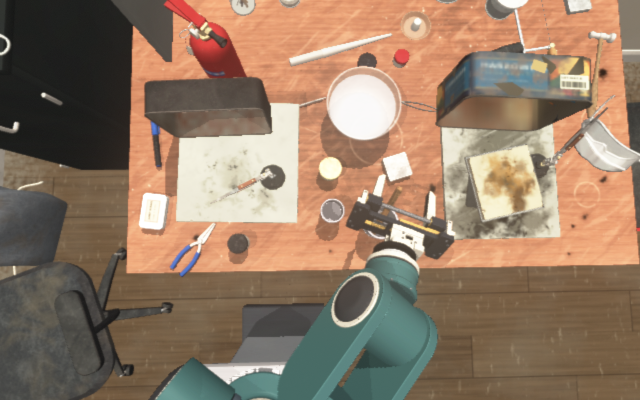

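The gripper is over the stick and straddling it, with fingers at top (380,187) and (431,205) and the stick at (396,192). Descending.

```bash
python3 -m handwheel '15 0 -20 0 0 0 -1; 29 0 -40 0 0 0 -1; 40 0 -55 0 0 0 -1; 50 -1 -68 0 0 0 -1; 58 -1 -80 0 0 0 -1; 58 -1 -80 0 0 0 -1'; python3 - <<'E'
from h import *
st()
T=vision.snapshot("top")
print(proj(T,[.568,-.326,.141]))
for n in("scene","top"):
    s=vision.snapshot(n);b=(340,120,460,240) if n=="scene" else (340,150,460,270)
    cv2.imwrite(f"pics/{n}2.png",cv2.resize(s["frame"][b[1]:b[3],b[0]:b[2]],None,fx=5,fy=5,interpolation=cv2.INTER_CUBIC)[:,:,::-1])
E
```

```text
time_s: 3.5
ee_pos: [0.4409, -0.2765, 0.2393]
eef_rot: [[0.756, 0.355, 0.549], [-0.287, 0.935, -0.209], [-0.588, 0.001, 0.809]]
ft_force: [0.8, -0.4, -0.1]
opening: 1.002
t 3.5 tcp [ 0.4409 -0.2765  0.2393] q [-0.6629 -0.3028  2.1872  0.6408  0.4117 -2.3495] F [ 0.8432 -0.4102 -0.1499] M [ 0.1377  0.4155 -0.023 ] open 1.0018210749602403
R [[0.7563697015157083, 0.35522833774800583, 0.5492883602351565], [-0.2869368387505546, 0.9347792317614994, -0.20941594599079427], [-0.5878538297883893, 0.000784810913335049, 0.8089667847785554]]
grasp pt [ 0.5674 -0.3245  0.1409]
[394.4088 196.5314]
```

View pics/scene2.png

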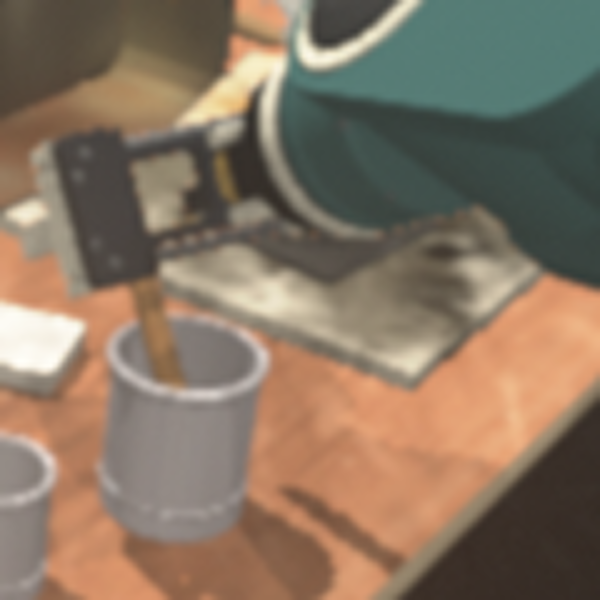

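View pics/top2.png

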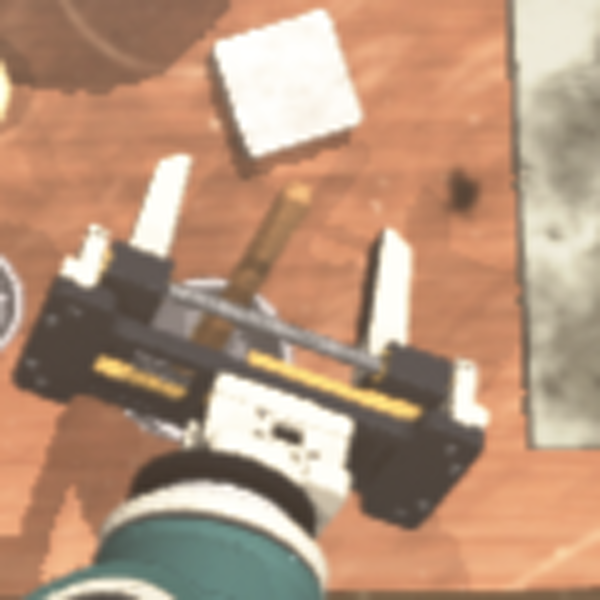

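Both views show the stick centred between the fingers, with the grasp point projecting to about (394,197) on its axis. Closing.

```bash
python3 -m handwheel '0 0 0 0 0 0 0; 0 0 0 0 0 0 0.5; 0 0 0 0 0 0 1; 0 0 0 0 0 0 1; 0 0 0 0 0 0 1; 0 0 0 0 0 0 1; 0 0 0 0 0 0 1; 0 0 0 0 0 0 1' 30; python3 - <<'E'
from h import *
st()
for n in("scene","top"):
    s=vision.snapshot(n);b=(340,120,460,240) if n=="scene" else (340,150,460,270)
    cv2.imwrite(f"pics/{n}3.png",cv2.resize(s["frame"][b[1]:b[3],b[0]:b[2]],None,fx=5,fy=5,interpolation=cv2.INTER_CUBIC)[:,:,::-1])
E
```

```text
time_s: 4.45
ee_pos: [0.4413, -0.2772, 0.2419]
eef_rot: [[0.758, 0.356, 0.547], [-0.289, 0.935, -0.208], [-0.585, -0.0, 0.811]]
ft_force: [0.1, 0.4, 0.2]
opening: 0.358
t 4.45 tcp [ 0.4413 -0.2772  0.2419] q [-0.6633 -0.3043  2.1843  0.6395  0.4123 -2.3479] F [0.0575 0.4013 0.1581] M [ 0.1482  0.4107 -0.0545] open 0.3581063122893517
R [[0.7578281380122912, 0.35581472230423555, 0.5468934051790932], [-0.28869245443714847, 0.9345564803791647, -0.2079924319112677], [-0.5851095452886399, -0.0002614820606780954, 0.8109542228999447]]
grasp pt [ 0.5681 -0.3255  0.144 ]
```

View pics/scene3.png

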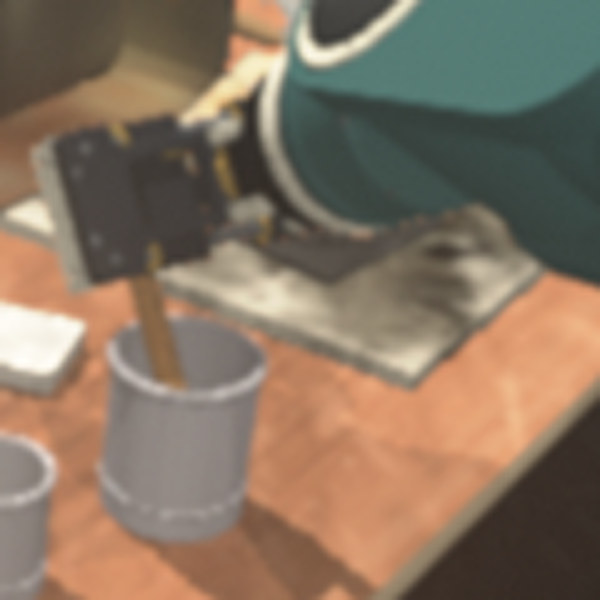

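View pics/top3.png

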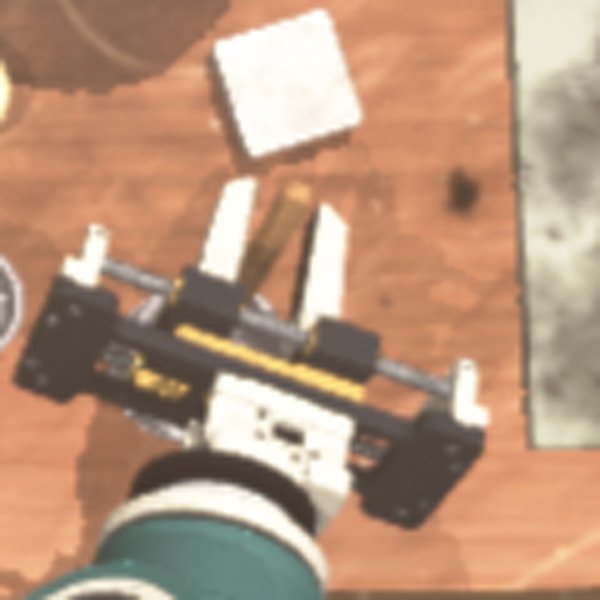

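The fingers are still closing and the stick is between them. Keep closing.

```bash
python3 -m handwheel '0 0 0 0 0 0 1; 0 0 0 0 0 0 1; 0 0 0 0 0 0 1; 0 0 0 0 0 0 1; 0 0 0 0 0 0 1; 0 0 0 0 0 0 1' 30; python3 - <<'E'
from h import *
st()
for n in("top",):
    s=vision.snapshot(n);b=(340,120,460,240) if n=="scene" else (340,150,460,270)
    cv2.imwrite(f"pics/{n}4.png",cv2.resize(s["frame"][b[1]:b[3],b[0]:b[2]],None,fx=5,fy=5,interpolation=cv2.INTER_CUBIC)[:,:,::-1])
E
```

```text
time_s: 5.15
ee_pos: [0.4413, -0.2772, 0.2419]
eef_rot: [[0.758, 0.356, 0.547], [-0.289, 0.935, -0.208], [-0.585, -0.0, 0.811]]
ft_force: [0.1, 0.3, -0.2]
opening: 0.145
t 5.15 tcp [ 0.4413 -0.2772  0.2419] q [-0.6633 -0.3043  2.1843  0.6394  0.4123 -2.3479] F [ 0.0621  0.3111 -0.1511] M [0.2188 0.3888 0.0415] open 0.14536941967143077
R [[0.7578242841451953, 0.355812190877409, 0.546900392377662], [-0.2886975174724288, 0.9345574400927095, -0.20798109186322367], [-0.5851120386430952, -0.0002756635271446992, 0.8109524192235574]]
grasp pt [ 0.5681 -0.3255  0.144 ]
```

View pics/top4.png

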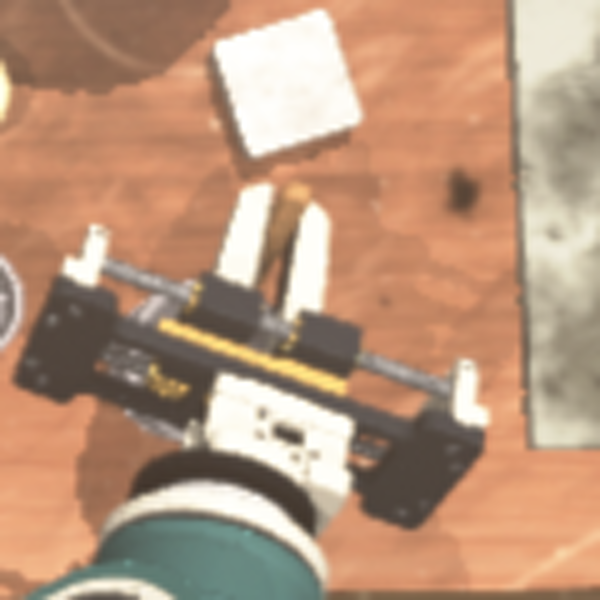

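Opening is 0.145 (13.5 mm), which matches the 14 mm stick, so it is gripped. First lift.

```bash
python3 -m handwheel '-4 0 7 0 0 0 1; -8 0 14 0 0 0 1; -12 0 21 0 0 0 1; -16 0 28 0 0 0 1; -20 0 35 0 0 0 1; -23 0 42 0 0 0 1; -23 0 42 0 0 0 1; -23 0 42 0 0 0 1; -23 0 42 0 0 0 1' 40; python3 - <<'E'
from h import *
st()
for n in("scene","top"):
    s=vision.snapshot(n);b=(340,120,460,240) if n=="scene" else (340,150,460,270)
    cv2.imwrite(f"pics/{n}5.png",cv2.resize(s["frame"][b[1]:b[3],b[0]:b[2]],None,fx=5,fy=5,interpolation=cv2.INTER_CUBIC)[:,:,::-1])
E
```

```text
time_s: 6.1
ee_pos: [0.4468, -0.2793, 0.2889]
eef_rot: [[0.758, 0.356, 0.547], [-0.288, 0.935, -0.208], [-0.586, -0.0, 0.811]]
ft_force: [-1.0, 1.1, -0.6]
opening: 0.149
t 6.1 tcp [ 0.4468 -0.2793  0.2889] q [-0.6593 -0.3413  2.1304  0.529   0.4867 -2.2242] F [-1.0189  1.0649 -0.6079] M [0.1891 0.4632 0.0006] open 0.14874407017584287
R [[0.7575054443615518, 0.3557653802675751, 0.5473723558654344], [-0.2884041446463561, 0.9345752988710218, -0.20830760929679026], [-0.5856693189107757, -7.030795217382399e-05, 0.8105500872514789]]
grasp pt [ 0.5735 -0.3275  0.1909]
```

View pics/scene5.png

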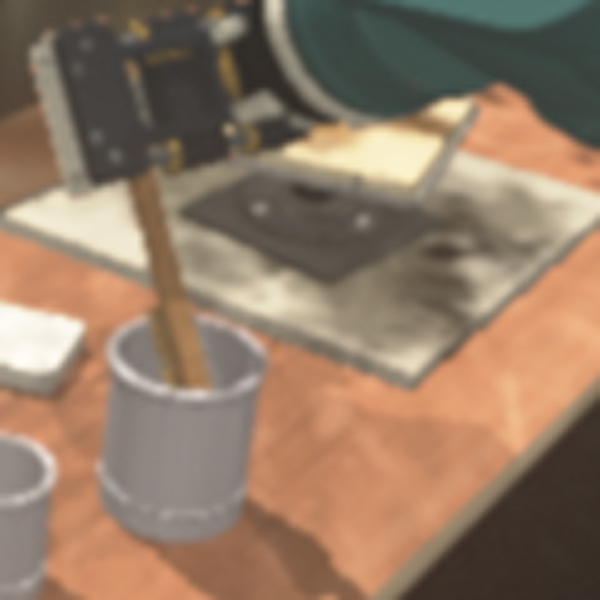

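View pics/top5.png

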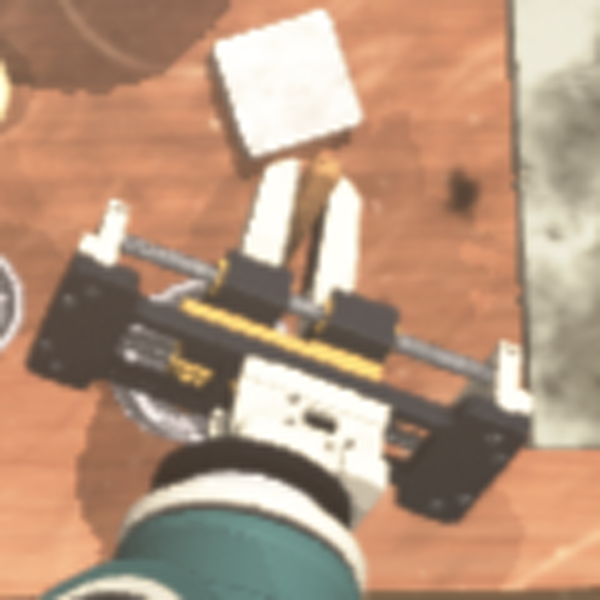

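The brush moved up with the gripper and the cup did not move (scene crop rim at (187,355), as before). A quick check of tip height before lowering.

```bash
python3 - <<'E'
from h import *
np.set_printoptions(precision=4,suppress=True)
S=vision.snapshot("scene");T=vision.snapshot("top")
d=np.array([.5239,-.1966,.8288]);b=np.array([.584,-.3318,.1657])+[.0055,-.0021,.047]
c=lambda s,X,ox,oy:((proj(s,X)-[ox,oy])*5+2).round(1)
print("butt exp",c(T,b,340,150),"bristle start exp",c(S,b-.12*d,340,120),"tip exp",b-.19*d)
# stick line in scene crop: points measured (145,185) (188,385); expected:
for k in(.04,.06,.12,.15):print(k,c(S,b-k*d,340,120))
# bare: at 145,185 & 188,385
E
```

```text
butt exp [327.7 168.2] bristle start exp [174.  302.3] tip exp [ 0.49   -0.2965  0.0552]
0.04 [134.8 149.7]
0.06 [144.6 187.9]
0.12 [174.  302.3]
0.15 [188.6 359.3]
```

Expected and seen pixels agree within a few crop pixels, giving tip z ≈ 55 mm against a half-way height of 48.5 mm. Lowering.

```bash
python3 -m handwheel '4 0 -7 0 0 0 1; 8 0 -14 0 0 0 1; 12 0 -21 0 0 0 1; 16 0 -28 0 0 0 1; 20 0 -35 0 0 0 1; 22 0 -40 0 0 0 1; 23 0 -42 0 0 0 1; 23 0 -42 0 0 0 1; 23 0 -42 0 0 0 1; 23 0 -42 0 0 0 1' 40; python3 - <<'E'
from h import *
st()
for n in("scene",):
    s=vision.snapshot(n);b=(340,120,460,240) if n=="scene" else (340,150,460,270)
    cv2.imwrite(f"pics/{n}6.png",cv2.resize(s["frame"][b[1]:b[3],b[0]:b[2]],None,fx=5,fy=5,interpolation=cv2.INTER_CUBIC)[:,:,::-1])
E
```

```text
time_s: 7.3
ee_pos: [0.4413, -0.2772, 0.2418]
eef_rot: [[0.758, 0.356, 0.547], [-0.289, 0.935, -0.208], [-0.585, -0.0, 0.811]]
ft_force: [0.1, -0.5, 0.1]
opening: 0.152
t 7.3 tcp [ 0.4413 -0.2772  0.2418] q [-0.6633 -0.3043  2.1844  0.6394  0.4125 -2.3478] F [ 0.1442 -0.4856  0.0839] M [0.0946 0.2617 0.0102] open 0.15196434079816368
R [[0.7577480854717835, 0.355733202118356, 0.5470573350888075], [-0.288559030674087, 0.9345875247622967, -0.2080380839536716], [-0.5852790144711139, -0.0002178745152626111, 0.8108319355763052]]
grasp pt [ 0.5681 -0.3255  0.1439]
```

View pics/scene6.png

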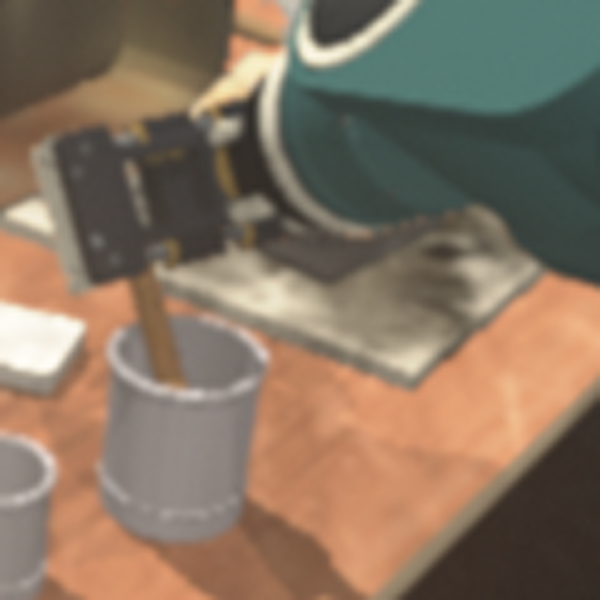

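The brush is back at its starting depth. The picture matches the pre-lift one and the force is about 0. Second lift.

```bash
python3 -m handwheel '-4 0 7 0 0 0 1; -8 0 14 0 0 0 1; -12 0 21 0 0 0 1; -16 0 28 0 0 0 1; -20 0 35 0 0 0 1; -23 0 42 0 0 0 1; -23 0 42 0 0 0 1; -23 0 42 0 0 0 1; -23 0 42 0 0 0 1' 40; python3 - <<'E'
from h import *
st()
E
python3 -m handwheel '4 0 -7 0 0 0 1; 8 0 -14 0 0 0 1; 12 0 -21 0 0 0 1; 16 0 -28 0 0 0 1; 20 0 -35 0 0 0 1; 22 0 -40 0 0 0 1; 23.5 0 -42.5 0 0 0 1; 23.5 0 -42.5 0 0 0 1; 23.5 0 -42.5 0 0 0 1; 23.5 0 -42.5 0 0 0 1' 40; python3 - <<'E'
from h import *
st()
for n in("scene",):
    s=vision.snapshot(n);b=(340,120,460,240) if n=="scene" else (340,150,460,270)
    cv2.imwrite(f"pics/{n}7.png",cv2.resize(s["frame"][b[1]:b[3],b[0]:b[2]],None,fx=5,fy=5,interpolation=cv2.INTER_CUBIC)[:,:,::-1])
E
```

```text
time_s: 8.25
ee_pos: [0.4468, -0.2792, 0.2888]
eef_rot: [[0.757, 0.356, 0.548], [-0.288, 0.935, -0.208], [-0.586, -0.0, 0.81]]
ft_force: [-0.4, -0.3, -1.7]
opening: 0.146
t 8.25 tcp [ 0.4468 -0.2792  0.2888] q [-0.6592 -0.3412  2.1305  0.5289  0.4868 -2.2242] F [-0.4425 -0.2541 -1.6557] M [0.1789 0.4415 0.0287] open 0.14636598148856636
R [[0.7574332141672537, 0.35569752361466345, 0.5475163904127979], [-0.28827727562654387, 0.934601129651297, -0.20836732184259832], [-0.5858251773640334, -1.2203078418735837e-05, 0.8104374506508715]]
grasp pt [ 0.5735 -0.3275  0.1908]
time_s: 9.25
ee_pos: [0.4414, -0.2772, 0.2409]
eef_rot: [[0.758, 0.356, 0.547], [-0.288, 0.935, -0.208], [-0.585, -0.0, 0.811]]
ft_force: [-0.7, 0.2, 1.8]
opening: 0.147
t 9.25 tcp [ 0.4414 -0.2772  0.2409] q [-0.6633 -0.303   2.185   0.6415  0.4111 -2.3502] F [-0.6599  0.2157  1.791 ] M [ 0.1825  0.1969 -0.0076] open 0.14736116320256953
R [[0.757651734557671, 0.35573155575086324, 0.547191839636542], [-0.28847752923340014, 0.9345881649860146, -0.20814820920552435], [-0.5854439035886748, -0.00014869816539010898, 0.8107129045720872]]
grasp pt [ 0.5681 -0.3255  0.143 ]
```

View pics/scene7.png

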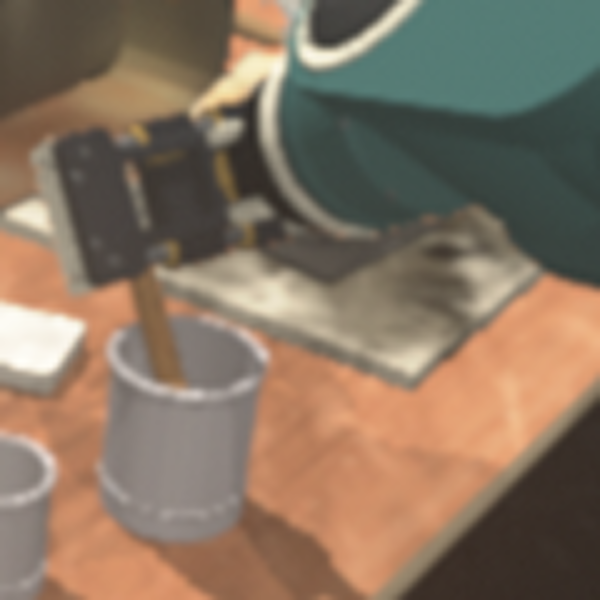

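The second stroke is done, with a light floor contact of 1.8 N and the cup in place. Drawing the brush out.

```bash
python3 -m handwheel '-4 0 7 0 0 0 1; -8 0 14 0 0 0 1; -12 0 21 0 0 0 1; -16 0 28 0 0 0 1; -20 0 35 0 0 0 1; -23 0 42 0 0 0 1; -30 0 51 0 0 0 1; -37 0 60 0 0 0 1; -44 0 70 0 0 0 1; -51 0 80 0 0 0 1; -58 0 90 0 0 0 1; -65 0 100 0 0 0 1; -72 0 110 0 0 0 1; -79 0 120 0 0 0 1; -83 0 125 0 0 0 1; -83 0 125 0 0 0 1; -83 0 125 0 0 0 1' 40; python3 - <<'E'
from h import *
p,R=st()
G=p+R[:,0]*r.pinch_z
Rt=ori(90+.5,-21)
for k in(1/7,2/7,3/7,4/7,5/7,6/7,1):
    print(k,delta(G+np.array([0,0,.225-G[2]])*k,ori(35.8+54.7*k,-21)))
for n in("scene",):
    s=vision.snapshot(n)
    cv2.imwrite(f"pics/{n}8.png",s["frame"][:,:,::-1])
E
```

```text
time_s: 11.0
ee_pos: [0.4468, -0.2793, 0.3904]
eef_rot: [[0.757, 0.356, 0.548], [-0.288, 0.935, -0.208], [-0.586, -0.0, 0.81]]
ft_force: [-0.1, -0.0, 0.2]
opening: 0.146
t 11.0 tcp [ 0.4468 -0.2793  0.3904] q [-0.6592 -0.4102  2.0121  0.398   0.6549 -2.0692] F [-0.1255 -0.0368  0.182 ] M [ 0.1972  0.4357 -0.0288] open 0.14592491844825017
R [[0.7574046796511396, 0.35568518923911446, 0.5475638751766684], [-0.2882664321986385, 0.9346058234500132, -0.20836127001146446], [-0.5858674042051004, -3.0483733301072323e-05, 0.810406924798104]]
grasp pt [ 0.5736 -0.3275  0.2924]
0.14285714285714285 (array([ 7.167 ,  0.3447, 14.7613]), array([ 0.0019,  0.1353, -0.0022]))
0.2857142857142857 (array([17.4122,  0.2962, 29.2911]), array([ 0.002 ,  0.2716, -0.0021]))
0.42857142857142855 (array([30.6506,  0.2422, 42.9871]), array([ 0.0022,  0.408 , -0.0019]))
0.5714285714285714 (array([46.741 ,  0.1838, 55.4502]), array([ 0.0023,  0.5444, -0.0018]))
0.7142857142857143 (array([65.4892,  0.1219, 66.304 ]), array([ 0.0024,  0.6808, -0.0016]))
0.8571428571428571 (array([86.6519,  0.0579, 75.2023]), array([ 0.0026,  0.8172, -0.0015]))
1 (array([109.9408,  -0.0072,  81.8347]), array([ 0.0027,  0.9536, -0.0013]))
```

View pics/scene8.png

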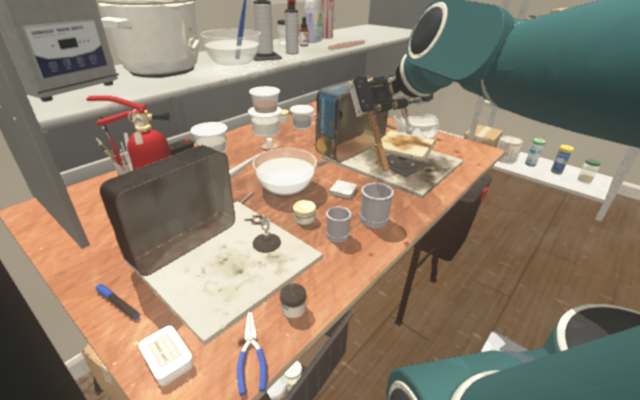

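The brush is clear of the cup, with its tip at (384,170), and the cup is still standing at (376,205). Turning it level.

```bash
python3 -m handwheel '3 0 7 0 0.068 0 1; 7 0 15 0 0.135 0 1; 12 0 22 0 0.203 0 1; 17 0 29 0 0.272 0 1; 24 0 36 0 0.34 0 1; 31 0 43 0 0.408 0 1; 38 0 49 0 0.476 0 1; 47 0 55 0 0.544 0 1; 56 0 61 0 0.612 0 1; 65 0 66 0 0.681 0 1; 76 0 71 0 0.749 0 1; 87 0 75 0 0.817 0 1; 98 0 79 0 0.886 0 1; 110 0 82 0 0.954 0 1; 110 0 82 0 0.954 0 1; 110 0 82 0 0.954 0 1; 110 0 82 0 0.954 0 1' 40; python3 - <<'E'
from h import *
p,R=st()
for n in("scene","top"):
    s=vision.snapshot(n);b=(330,100,450,220) if n=="scene" else (340,150,460,270)
    cv2.imwrite(f"pics/{n}9.png",cv2.resize(s["frame"][b[1]:b[3],b[0]:b[2]],None,fx=5,fy=5,interpolation=cv2.INTER_CUBIC)[:,:,::-1])
    cv2.imwrite(f"pics/{n}9f.png",s["frame"][:,:,::-1])
E
```

```text
time_s: 12.75
ee_pos: [0.5746, -0.3279, 0.3922]
eef_rot: [[-0.007, 0.356, 0.935], [0.003, 0.935, -0.356], [-1.0, 0.0, -0.008]]
ft_force: [0.2, -0.1, -0.9]
opening: 0.147
t 12.75 tcp [ 0.5746 -0.3279  0.3922] q [-0.5568  0.0926  1.4872 -0.0014  1.5697 -1.764 ] F [ 0.1831 -0.1115 -0.9254] M [-0.033  -0.0608 -0.0133] open 0.1473372962731815
R [[-0.00740352220656493, 0.3556880688300718, 0.9345754038871722], [0.00298277539499309, 0.934604715299402, -0.3556755954392521], [-0.9999681449475679, 0.0001543763503126818, -0.007980304384078365]]
grasp pt [ 0.5734 -0.3274  0.2249]
```

View pics/scene9.png

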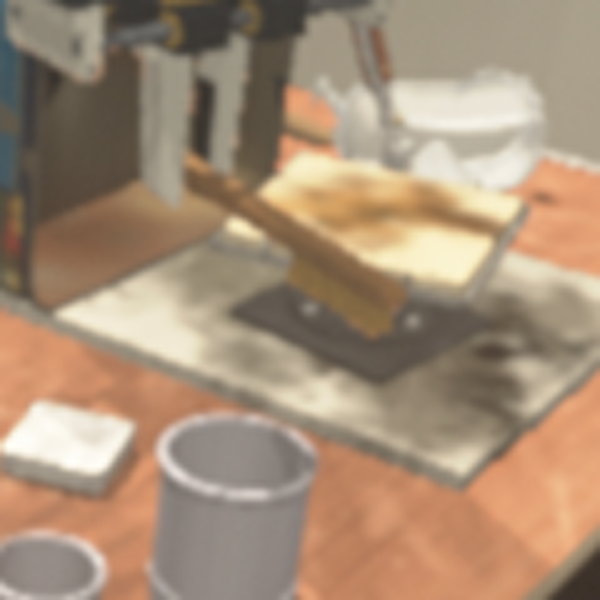

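View pics/top9f.png

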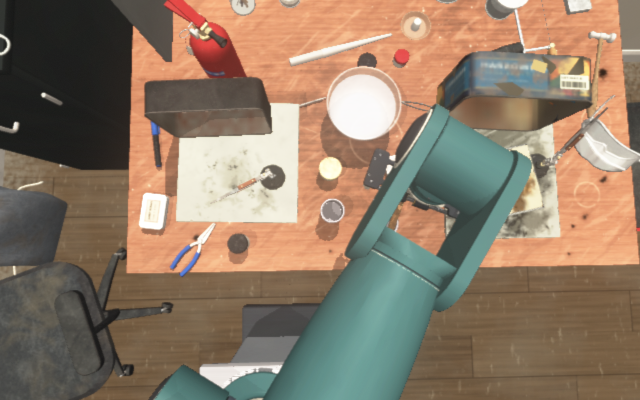

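View pics/scene9f.png

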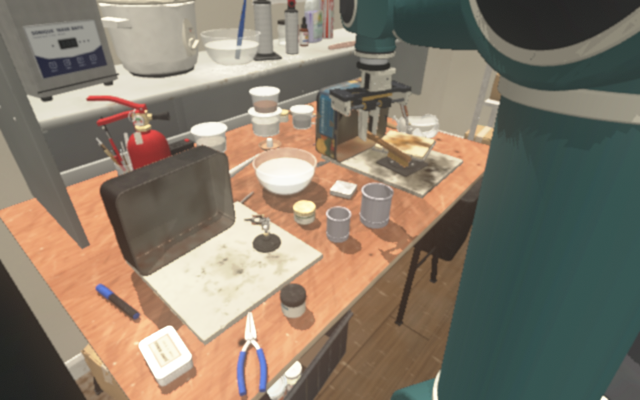

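```bash
python3 - <<'E'
from h import *
S=vision.snapshot("scene")
p,R=st();G=p+R[:,0]*r.pinch_z
a=np.radians(-21);h=np.array([np.cos(a),np.sin(a),0]);n=np.array([-h[1],h[0],0])
f=lambda x,y:((x+.5)/5-.5+330,(y+.5)/5-.5+100)
# top-face/near-edge points: upper contour of stick (side far), and side-lower; use axis centreline
for nm,uv in(("axis near finger",(215,178)),("axis mid",(300,232)),("axis tip",(396,290))):
    c,d=ray(S,f(*uv)); X=c+d*(n@(G-c))/(n@d); print(nm,X,"along",h@(X-G),"z",X[2])
hsv=S["frame"][100:220,330:450]
print(((proj(S,G-.16*h)-[330,100])*5+2),((proj(S,G-.05*h)-[330,100])*5+2))
E
```

```text
t 12.9 tcp [ 0.5746 -0.3279  0.3926] q [-0.5568  0.0924  1.4866 -0.0016  1.5705 -1.7638] F [-0.0029  0.4753 -0.6742] M [-0.0148 -0.0712  0.041 ] open 0.1471938802310091
R [[-0.0075599817403890855, 0.3558170544632695, 0.9345250507231829], [0.0028457377800525383, 0.9345556285340059, -0.35580567582867006], [-0.9999673736940483, -3.0471169143072744e-05, -0.008077785521768065]]
grasp pt [ 0.5733 -0.3274  0.2253]
axis near finger [ 0.5509 -0.3188  0.2257] along -0.023986974578795485 z 0.22571202485740366
axis mid [ 0.4884 -0.2948  0.2246] along -0.09097371269597632 z 0.2246191382997232
axis tip [ 0.4259 -0.2708  0.2248] along -0.15790565211849705 z 0.22481871793651348
[399.3763 290.9054] [246.8681 198.1859]
```

The stick is level: z is 225.7, 224.6 and 224.8 mm along its length, with the tip 158 mm from the grasp. The cup mouth is at the same pixel (377,192). Settle, then hand in.

```bash
python3 -m handwheel '0 0 0 0 0 0 1; 0 0 0 0 0 0 1; 0 0 0 0 0 0 1; 0 0 0 0 0 0 1; 0 0 0 0 0 0 1' 40; python3 - <<'E'
from h import *
st();print(np.abs(status.get_obs()['dq']).max())
S=vision.snapshot("scene");a=cv2.imread("pics/scene0.png");d=cv2.absdiff(a,S["frame"][:,:,::-1].copy()).max(2)
print("changed px left of 330:",int((d[:,:330]>40).sum()),"lower cup rows 185-230, cols 325-400:",int((d[200:230,325:400]>40).sum()))
from station import workorder
print(workorder.finish_job())
E
```

```text
time_s: 13.4
ee_pos: [0.5746, -0.3279, 0.3925]
eef_rot: [[-0.008, 0.356, 0.935], [0.003, 0.935, -0.356], [-1.0, -0.0, -0.008]]
ft_force: [-0.5, 0.1, -0.4]
opening: 0.144
t 13.4 tcp [ 0.5746 -0.3279  0.3925] q [-0.5568  0.0925  1.4867 -0.0016  1.5705 -1.7639] F [-0.5348  0.1463 -0.4428] M [-0.0133 -0.0859  0.0487] open 0.14357704884313882
R [[-0.007636790246205847, 0.35578142867578144, 0.9345379898346323], [0.0028941811420318295, 0.9345691921201922, -0.35576965701887553], [-0.999966651019049, -1.221601992603027e-05, -0.008166804792346544]]
grasp pt [ 0.5733 -0.3274  0.2252]
0.001519545570179818
changed px left of 330: 2 lower cup rows 185-230, cols 325-400: 0
the job is handed in; nothing more can be done
None
```

The job is done and handed in at 13.4 s. I gripped the brush by its handle and made two strokes. Each lifted the tip to about 55 mm, against a half-way height of 48.5 mm inside the cup, then lowered it to the bottom. I then drew the brush out and turned it level.

- **Brush:** it is still gripped and held still. It is level within about 0.4°, at about 225 mm above the table.
- **Strokes:** the first lowering returned to the starting depth with no clear contact force (about 0 N). The second touched the floor lightly, at 1.8 N.
- **Tip height:** I confirmed it in the pictures only on the first lift. On the second lift I went by the arm pose, which matched within 0.1 mm.
- **Cup and other things:** the scene image shows the cup and everything to its left unchanged from the start. The arm hid part of the right-hand side at the end, so I did not check that area.

No check failed or disagreed.

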